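# Unlock the silversmith's strongbox and hold the key turned

### The job

Lift the loose dust cover off the lock on top of the grey strongbox and stand it upright on the bench, clear of the box. Then take the key from the wooden block, push it fully home in the lock, wiggling it a little if the sticky pins catch, and turn it a quarter turn clockwise as seen from above, up to its stop. The lock springs back, so finish while still gripping the key and holding it turned; leave the figurine, the jar and the wire coil where they are.

Things in the scene. Friction and masses are not known exactly. Their poses are not given: they have to be found in the camera images.
- strongbox: Grey painted steel strongbox bolted to the bench, 160 x 120 x 70 mm (its own x, y, z), carry handles of round bar on the two y sides reach y = +-75. Origin: centre of its underside. A lock boss 32 x 24 mm (x, y) with a brass top plate stands 14 mm above the middle of its top.
- lock_mouth (a point): Centre of the key slot, on top of the brass plate (84 mm above the bench, z up). The slot is 15.6 mm long along this point's x axis (the strongbox's x) and 5.6 mm wide, with 1 mm chamfers. The plate is 5 mm thick and fixed; under it turns the plug with the same slot, 32.5 mm deep in all. Two sprung pins, 13 and 21 mm below the mouth, catch the blade: past both takes 5 to 12 N of push.
- lock (a joint): Turn of the lock plug, rad: 0 = at rest with its slot in line with the mouth, grows clockwise seen from above, stop at 1.65. A spring drives it back (about 0.1 N m at the stop). The key can turn only when it is pushed home within about 3 mm, and has about 0.15 rad of play in the plug, so it must turn somewhat more than the plug.
- cover: Loose aluminium dust cover standing over the boss: a round cup upside down, 50 mm outside diameter, 44 mm inside, 20 mm high, with a round knob 16 mm in diameter on its top from 20 to 52 mm height. Origin: centre of its open rim (lower edge), z up. It stands on the box's top; 0.12 kg.
- block: Light wooden block fixed on the bench, 110 x 60 x 45 mm (its x, y, z), origin at the centre of its underside. The key stands in a slot 36 mm deep, 25 mm from the centre towards the block's -x end; three thin burs 76 mm or less in overall height stand at x = +42 mm.
- key_tip (a point): Lower end of the steel key's blade, on its middle line. Key axes: x along the blade's width, y across its thickness, z from tip to bow. From the tip: blade 14 x 4 mm (x, y) to 24 mm, its last 6 mm tapered to 1.4 mm; round neck 5 mm thick to 32 mm; shoulder 18 x 8 mm to 36 mm; short stem; bow. Home in the lock the shoulder rests on the brass plate, the tip 32 mm below the mouth.
- key: The key (0.05 kg), standing blade down in the block, its shoulder on the block's top; origin and axes as point key_tip. It fits the lock either way round (half turn).
- key_bow (a point): Centre of the key's bow, 54.5 mm above its tip: a disc 31 mm in diameter and 9 mm thick, its flat faces looking along the key's +y and -y.
- figurine: Bystander: silver palm-tree figurine on a dark steel disc 130 mm in diameter, about 110 mm high, origin at the centre of the underside.
- jar: Bystander: squat glass jar, 68 mm in diameter, 52 mm high, with a brush standing in it up to 150 mm, origin at the centre of the underside.
- coil: Bystander: coil of silver wire lying flat, 84 mm in diameter, 16 mm high, origin at the centre of the underside.
Not all that is in view belongs to the job. There is more than one size of the cover; the job needs the middle-sized. Of the things shaped like the strongbox, the grey one is meant.

How it is judged:
On the way, in this order (a step that is already met when the one before it is completed fails the run):
1. the cover stands upright on the bench, let go, clear of the box (height (world z) of cover below 0.006 m and angle between cover's own z axis and vertical below 0.2 rad and contact force between cover and strongbox below 0.05 N and contact force between cover and the fingers below 0.05 N), for 0.2 s.
2. the key is home in the lock, not yet turned (z of key_tip in the frame of lock_mouth below -0.0285 m and horizontal distance between key_tip and lock_mouth below 0.004 m and value of joint lock below 0.5 rad), for 0.05 s.
3. the key is turned a quarter clockwise (value of joint lock above 1.3 rad), for 0.2 s.
At the end, for the whole second after the job is handed in: Fingers grip the key (over 1 N); it is home (tip within 4.5 mm of its 32 mm depth and 4 mm of the slot axis, tilt under 0.2 rad) and holds the plug turned over 1.3 rad clockwise; the cover stands upright at rest on the bench (tilt under 0.2 rad), touching neither box nor robot (value of joint lock above 1.3 rad and z of key_tip in the frame of lock_mouth below -0.0275 m and horizontal distance between key_tip and lock_mouth below 0.004 m and angle between each of key, cover's own z axis and vertical below 0.2 rad and contact force between key and the fingers above 1 N and height (world z) of cover below 0.006 m and linear speed of cover below 0.02 m/s and contact force between cover and strongbox below 0.05 N and contact force between cover and the arm below 0.05 N); the arm keeps its last pose, push and grip.
It fails at once if the figurine, jar or coil is pushed out of place (more than 25 mm) (distance of any of figurine, jar, coil from where it was at the start of the episode above 0.025 m).
It fails at once if the figurine or jar is tipped over (angle between any of figurine, jar's own z axis and vertical above 0.5 rad).
It also fails if it takes over 70 s, if anything falls off the work surface, if the arm or the gripper's body presses on something with over 40 N, if the wrist force passes 120 N, or if a joint passes its speed limit or range.

### The arm

A 6-joint arm with a two-finger parallel gripper is mounted at the origin on the work surface. World frame = base frame: x ahead of the robot, y to its left, z up, the work surface at z = 0. Lengths are in m, angles in rad, forces in N, time in s.
With the tool pointing down it reaches from about 0.325 to 0.75 m from the base axis. Payload 7.6 kg.
Tool frame: the origin (TCP) lies midway between the tips of the shut fingers; the grasp point (between the pads) lies 19 mm behind it; z points along the fingers, y is the line along which they close (so a half turn about z gives the same grasp; the last joint's range is limited). The gripper opens to 85 mm and grips with 20 to 120 N. Pads are 22 mm wide; open, the fingers measure 114 mm over their backs; the gripper's body (76 mm by 85 mm) begins 54 mm behind the grasp point. The pads swing forward as they close: fully open they stand 13 mm farther back than shut.
Start: joints at [-1.204, 0.052, 1.401, -0, 1.689, -0.07], TCP at [0.222, -0.476, 0.231] pointing down, gripper open.
Joint ranges: [-2.9, 2.9], [-0.91, 2.17], [0.12, 2.37], [-1.06, 4.2], [0.26, 2.73], [-2.93, 2.93]. Speed limits (rad/s): [2.57, 2.57, 3.01, 3.14, 3.14, 3.14].

### API

Orientations are given as a unit quaternion [x, y, z, w].
In Python, from bench import manip, imaging, job gives the robot as it stands.
- The arm moves only by the tool move_arm, never from a script. Its argument "motion" is a list of rows, each an object of numbers: "dx", "dy", "dz": the shift along the world's x, y, z in mm; "roll": the turn about the world's z in rad; "claw": the finger opening in mm, from 0 to 85.4. In form: [{"dx": .., "dy": .., "dz": .., "roll": .., "claw": ..}, ...]. A call has 1 to 12 rows; each row is the pose to reach, as a shift and turn from the pose commanded when the call began; what a row does not reach only later rows make up. A row lasts 1/10 s, in which the tool goes at most 50 mm and 8.59 degrees, less where a joint would pass 70% of its speed; a pose out of reach is approached as far as the arm can. A call with a gripper value outside its range is refused whole. The fingers move at their own pace and stop on an object; "squeeze" is the grip in N (left out, the last holds). Time passes only in rows, so rows that repeat a pose let the fingers close. It gives the time, the measured TCP pose, the force, the opening and the grip force at its end, in the units of the state.
- manip.sense(): the state, without advancing time (a new reading comes with each control period).
- imaging.capture(name): name is "scene" or "top" or "wrist"; returns a dict with "image" (384x512x3 uint8, red, green, blue), "vertical_fov" (degrees; the focal length in pixels is half the picture's height over the tangent of half this angle, whatever the lens; pixels are square), "cx", "cy" (the principal point, pixels), "k1" (the pictures are not rectified: a ray, as slopes to the right and down, at radius r is drawn at 1 + k1 r^2 times it, then the intrinsics apply), "pose" (4x4, takes a point from camera to world coordinates); the wrist camera has in their place "mount" (4x4, takes a point from camera to tool coordinates, whose origin is the TCP and whose axes are the flange's). Camera axes: x right, y down, z forward; pixel columns grow to the right and rows downward; lengths in m; the calibration is good to about 2 mm. A picture is of the moment at which its call begins: read the wrist's pose just before it. There is no depth.
- job.sign_off(): hands the job in; it is judged then, once.
Trained networks look in a picture, given as the dict that the camera call returned (one of the last four; its "shot" number tells which), for a name from the list of things; names that differ only in an ending like _2 or _b are one class to them, and where a whole thing is asked for, a point or a joint stands for the part that bears it (a point fixed in the world has none). Each returns a list of dicts, best first, with "score" (0 to 1); they miss things now and then, are a little off and sometimes report something else, mostly with a low value. They report only what shows in the picture. A call takes as long as a camera call. They do not tell look-alikes from the thing itself.
- imaging.spot_in(picture, label): "rect" ([left, top, right, bottom] in pixels, round what is visible of it).
- imaging.landmark_of(picture, label): "location" ([row, column] in pixels: a listed point, or the origin of a listed thing).
The state is a dict: "time_s": time; "joint_positions": joint angles; "qvel": joint speeds; "effort": joint torques, N m; "tool_pos": TCP position; "tcp_rot": TCP orientation; "force": force on the tool from outside, world axes, zero at the start; "ft_torque": the same for the moment, N m; "opening": opening from 0.0 (shut) to 1.0 (fully open); "grip_force": force on a finger pad.
Only numpy, scipy, OpenCV 4.12 (cv2) and the standard library are available. Lean on these libraries where they do the work, as an engineer would, in place of code of your own. Each camera call takes 0.05 s, during which the arm holds its last target. There are 200 camera calls.

## Working session

There is one attempt and no reset: what is moved stays moved. The work goes in short steps, Python scripts to look and compute and a tool call to move; the robot and the scene stay as the last step left them, time stands still between calls to the robot, and variables do not carry over. Pictures are saved under pics/ and viewed, at most 12 in all, crops included, and the job is handed in when it is done.

Besides the shell and the picture viewer there is one more tool, called after "Emit:" as name(argument=value, ...), one argument or row to a line, values as JSON. move_arm: Moves the arm, as the interface text tells. Its arguments: {"type":"object","properties":{"motion":{"type":"array"},"squeeze":{"type":"number"}},"required":["motion"]}

```bash
mkdir -p pics; cat > h.py <<'E'
import numpy as np, cv2
from scipy.spatial.transform import Rotation as R
from bench import manip, imaging, job
def K(p):
    f=192/np.tan(np.radians(p["vertical_fov"])/2); return f
def ray(p,row,col,pose=None):
    f=K(p); x=(col-p["cx"])/f; y=(row-p["cy"])/f
    rd=np.hypot(x,y); r=rd
    for _ in range(30): r=rd/(1+p["k1"]*r*r)
    s=r/rd if rd>0 else 1
    T=np.array(p["pose"]) if pose is None else pose
    return T[:3,3], T[:3,:3]@np.array([x*s,y*s,1])
def at_z(p,row,col,z,pose=None):
    o,d=ray(p,row,col,pose); return o+d*(z-o[2])/d[2]
def proj(p,P,pose=None):
    T=np.array(p["pose"]) if pose is None else pose
    c=T[:3,:3].T@(np.array(P)-T[:3,3]); x,y=c[:2]/c[2]; s=1+p["k1"]*(x*x+y*y)
    return p["cy"]+K(p)*y*s, p["cx"]+K(p)*x*s
def wrist():
    s=manip.sense(); p=imaging.capture("wrist"); T=np.eye(4)
    T[:3,:3]=R.from_quat(s["tcp_rot"]).as_matrix(); T[:3,3]=s["tool_pos"]
    return p, T@np.array(p["mount"]), s
def tri(*rays):
    A=np.zeros((3,3));b=np.zeros(3)
    for o,d in rays:
        d=d/np.linalg.norm(d);M=np.eye(3)-np.outer(d,d);A+=M;b+=M@o
    return np.linalg.solve(A,b)
def save(im,name): cv2.imwrite("pics/"+name,cv2.cvtColor(im,cv2.COLOR_RGB2BGR))
E
python3 - <<'E'
from h import *
ims=[]
for n in("scene","top"):
    p=imaging.capture(n);ims.append(p["image"]);print(n,p["vertical_fov"],p["k1"],np.array(p["pose"]).round(3).tolist())
    for l in("strongbox","lock_mouth","cover","block","key_tip","key_bow","key","figurine","jar","coil"):
        a=[(round(d["score"],2),np.round(d["location"]).tolist()) for d in imaging.landmark_of(p,l)[:5]]
        b=[(round(d["score"],2),np.round(d["rect"]).tolist()) for d in imaging.spot_in(p,l)[:5]]
        print(l,a,b)
save(cv2.resize(ims[0],(800,600),interpolation=cv2.INTER_CUBIC),"scene.png")
save(cv2.resize(ims[1],(800,600),interpolation=cv2.INTER_CUBIC),"top.png")
E
```

```text
scene 43.544963183749545 -0.0016191137581669768 [[-0.649, 0.619, -0.443, 1.166], [0.761, 0.53, -0.375, 0.502], [0.002, -0.58, -0.815, 1.166], [0.0, 0.0, 0.0, 1.0]]
strongbox [(0.73, [109.0, 209.0]), (0.62, [164.0, 225.0]), (0.46, [140.0, 163.0])] [(0.89, [194.0, 126.0, 258.0, 193.0]), (0.56, [180.0, 73.0, 231.0, 130.0])]
lock_mouth [(0.83, [147.0, 222.0]), (0.75, [89.0, 206.0])] [(0.95, [178.0, 73.0, 230.0, 130.0]), (0.6, [194.0, 129.0, 256.0, 190.0])]
cover [(0.97, [139.0, 268.0]), (0.59, [148.0, 224.0]), (0.53, [148.0, 192.0])] [(0.62, [260.0, 120.0, 280.0, 148.0]), (0.5, [217.0, 138.0, 234.0, 157.0])]
block [(0.55, [236.0, 312.0])] [(0.95, [292.0, 210.0, 333.0, 252.0])]
key_tip [(0.53, [228.0, 318.0])] [(0.43, [318.0, 215.0, 322.0, 224.0])]
key_bow [] [(0.47, [317.0, 215.0, 324.0, 229.0])]
key [(0.45, [228.0, 316.0])] [(0.54, [312.0, 212.0, 328.0, 226.0])]
figurine [(0.91, [258.0, 207.0]), (0.47, [231.0, 320.0])] []
jar [(0.53, [139.0, 159.0])] [(0.89, [148.0, 114.0, 171.0, 145.0])]
coil [(0.72, [297.0, 385.0])] [(0.64, [370.0, 281.0, 404.0, 314.0])]
top 45.60728001760868 0.040640
[... 528 characters left out ...]
 309.0])] [(0.9, [298.0, 264.0, 322.0, 288.0]), (0.79, [318.0, 209.0, 333.0, 224.0]), (0.55, [363.0, 208.0, 379.0, 221.0])]
block [(0.59, [203.0, 201.0])] [(0.96, [187.0, 180.0, 214.0, 222.0]), (0.58, [241.0, 97.0, 286.0, 147.0])]
key_tip [(0.68, [216.0, 326.0])] []
key_bow [(0.45, [209.0, 198.0])] [(0.61, [192.0, 207.0, 199.0, 218.0])]
key [(0.6, [202.0, 199.0]), (0.5, [211.0, 201.0])] [(0.54, [194.0, 208.0, 201.0, 215.0])]
figurine [(0.59, [121.0, 260.0])] [(0.76, [238.0, 101.0, 286.0, 143.0])]
jar [(0.71, [196.0, 404.0])] [(0.72, [395.0, 182.0, 422.0, 211.0]), (0.69, [186.0, 181.0, 213.0, 226.0])]
coil [(0.55, [194.0, 115.0]), (0.38, [212.0, 200.0])] [(0.84, [101.0, 180.0, 129.0, 209.0])]
```

View pics/scene.png

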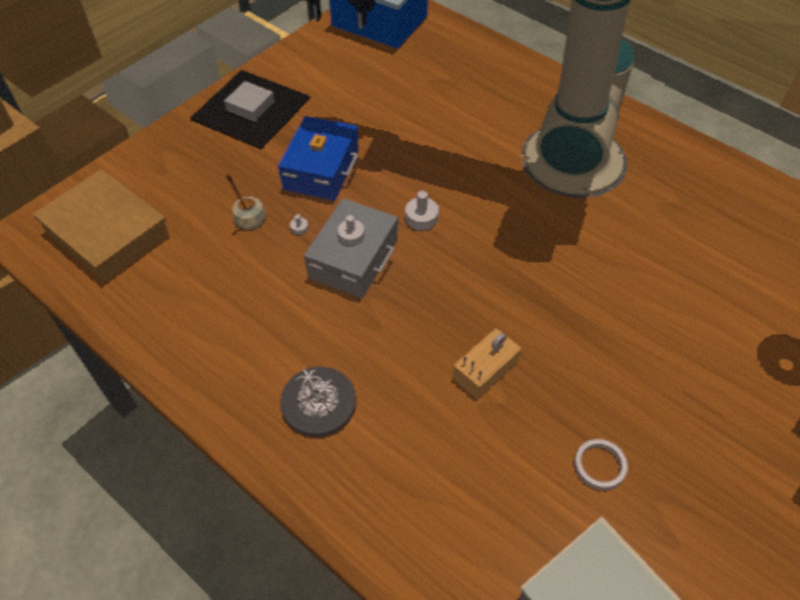

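View pics/top.png

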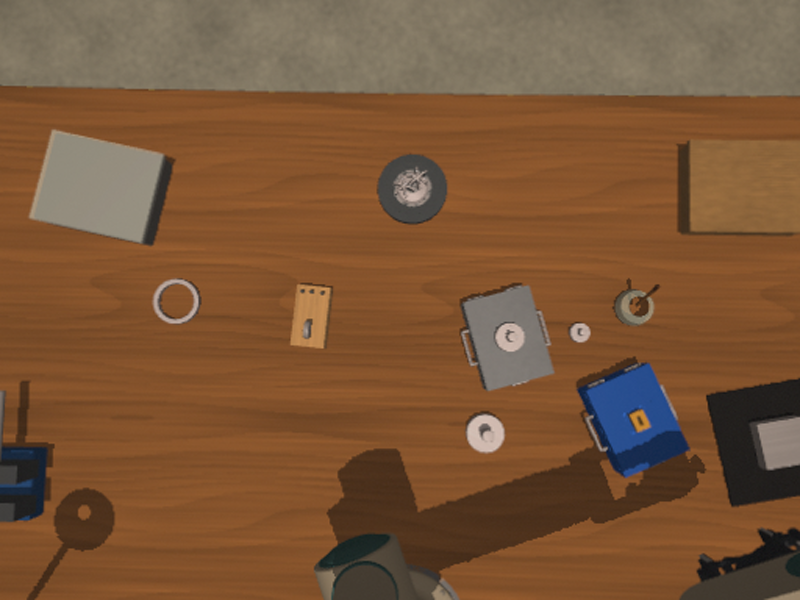

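The scene shows the grey box with a cover at top-view px (row 215, col 326). Lookalikes for the cover are the large one on the bench (277, 310) and the small one (212, 371). For the box, the only lookalike is the blue one (268, 409). I choose the cover on the grey box, and the key in the block at (209, 197).

```bash
python3 - <<'E'
from h import *
t=imaging.capture("top"); s=imaging.capture("scene")
im=t["image"]; hsv=cv2.cvtColor(im,cv2.COLOR_RGB2HSV)
def rect(mask,x0,y0,x1,y1,z,name):
    m=np.zeros_like(mask);m[y0:y1,x0:x1]=mask[y0:y1,x0:x1]
    m=cv2.morphologyEx(m,cv2.MORPH_OPEN,np.ones((5,5)))
    c=max(cv2.findContours(m,0,1)[0],key=cv2.contourArea)
    q=np.array([at_z(t,v,u,z)[:2] for u,v in c[:,0,:].astype(float)],np.float32)
    r=cv2.minAreaRect(q*1000);print(name,r)
grey=((hsv[...,1]<70)).astype(np.uint8)*255
rect(grey,285,170,365,260,.07,"box")
wood=((hsv[...,0]<22)&(hsv[...,2]>165)).astype(np.uint8)*255
rect(wood,180,175,220,230,.045,"block")
for nm,(r,c),z in(("knobtop",(215,326),.122),("big",(277,310),.02),("small",(212,371),.01),("jar",(197,405),.03),("fig",(121,263),.0),("coil",(193,113),.01),("key",(209,197),.065)):
    print(nm,at_z(t,r,c,z).round(3))
z=np.hstack([cv2.resize(im[170:260,280:385],None,fx=3.8,fy=3.8,interpolation=2)[:340],cv2.resize(im[170:260,170:270],None,fx=3.8,fy=3.8,interpolation=2)[:340]])
save(z,"crop.png");print(manip.sense()["tcp_rot"])
E
```

```text
box ((522.8958740234375, -173.2427215576172), (164.74981689453125, 126.09039306640625), 16.531869888305664)
block ((548.0928955078125, 176.89918518066406), (58.978458404541016, 95.38294982910156), 85.24430847167969)
knobtop [ 0.523 -0.171  0.122]
big [ 0.351 -0.142  0.02 ]
small [ 0.537 -0.315  0.01 ]
jar [ 0.581 -0.405  0.03 ]
fig [ 0.799 -0.002  0.   ]
coil [0.578 0.428 0.01 ]
key [0.535 0.176 0.065]
[ 9.76242080e-01  2.16682707e-01 -8.31033165e-07  7.82849031e-05]
```

View pics/crop.png

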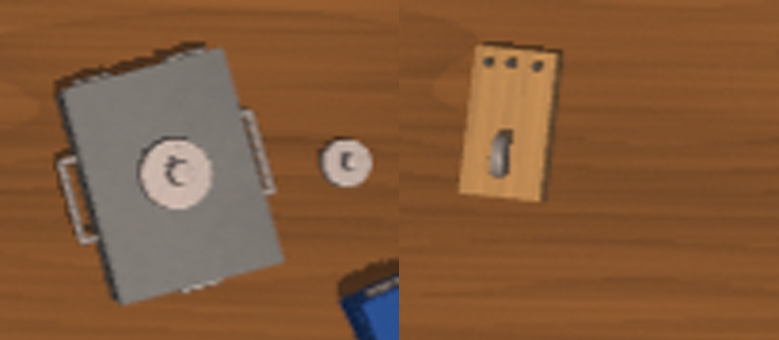

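The crop confirms the medium cover on the grey box (about px (215, 326) in the full picture), and the key near the block's lower end. Moving to hover over the lock.

Emit:
move_arm(
  motion=[
    {"dx":32,"dy":32,"dz":10,"roll":0.13,"claw":60},
    {"dx":64,"dy":64,"dz":20,"roll":0.26,"claw":60},
    {"dx":96,"dy":97,"dz":30,"roll":0.39,"claw":60},
    {"dx":128,"dy":130,"dz":40,"roll":0.52,"claw":60},
    {"dx":160,"dy":162,"dz":40,"roll":0.65,"claw":60},
    {"dx":192,"dy":195,"dz":40,"roll":0.78,"claw":60},
    {"dx":224,"dy":227,"dz":40,"roll":0.91,"claw":60},
    {"dx":256,"dy":260,"dz":40,"roll":1.04,"claw":60},
    {"dx":288,"dy":292,"dz":40,"roll":1.17,"claw":60},
    {"dx":300,"dy":304,"dz":40,"roll":1.26,"claw":60},
    {"dx":300,"dy":304,"dz":40,"roll":1.26,"claw":60},
    {"dx":300,"dy":304,"dz":40,"roll":1.26,"claw":60},
  ],
)

```text
time_s: 3.4
tool_pos: [0.5219, -0.1719, 0.2712]
tcp_rot: [0.662, 0.75, -0.0, -0.0]
force: [-0.2, -0.7, 0.2]
opening: 0.699
grip_force: 0.0
```

```bash
python3 - <<'E'
from h import *
p,T,s=wrist()
print(s["time_s"],s["tool_pos"],s["joint_positions"]);print(T.round(3),p["vertical_fov"],p["k1"])
for l in("strongbox","cover","lock_mouth"):
    for f,k in((imaging.landmark_of,"location"),(imaging.spot_in,"rect")):
        print(l,[(round(d["score"],2),np.round(d[k],1).tolist()) for d in f(p,l)[:4]])
save(p["image"],"w1.png")
E
```

```text
3.4 [ 0.5219361  -0.17186765  0.27116992] [-3.85147307e-01  1.16147772e-01  1.25436292e+00 -3.20502130e-04
  1.77142015e+00 -5.09710085e-01]
[[ 0.992  0.119  0.037  0.512]
 [ 0.125 -0.947 -0.295 -0.096]
 [-0.     0.297 -0.955  0.414]
 [ 0.     0.     0.     1.   ]] 69.01226094522187 0.004052911603159544
strongbox [(0.92, [279.9, 157.9]), (0.74, [163.0, 248.4])]
strongbox [(0.62, [70.7, 242.3, 212.1, 346.5]), (0.57, [177.6, 111.5, 320.0, 223.7])]
cover [(0.91, [243.0, 246.5]), (0.8, [175.3, 256.5]), (0.56, [123.0, 138.6])]
cover [(0.72, [250.3, 281.7, 288.2, 327.7]), (0.7, [240.4, 237.1, 262.1, 262.8]), (0.64, [234.0, 155.5, 272.3, 198.1]), (0.61, [104.2, 102.6, 164.2, 148.1])]
lock_mouth []
lock_mouth [(0.89, [75.5, 240.5, 213.4, 346.2]), (0.59, [180.2, 110.8, 319.6, 225.8])]
```

View pics/w1.png

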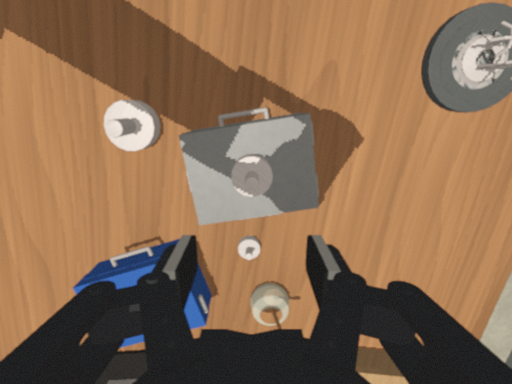

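```bash
python3 - <<'E'
from h import *
p,T,s=wrist()
C=[at_z(p,r,c,.07,T)[:2]*1000 for c,r in((181,136),(310,114),(318,208),(199,224))]
C=np.array(C);print(C.round(1),C.mean(0).round(1));print([np.degrees(np.arctan2(*(a-b)[::-1])).round(1) for a,b in((C[1],C[0]),(C[2],C[3]))])
print(at_z(p,177,252.5,.09,T),"cover top disc"); print(at_z(p,183,252.5,.122,T),"knob top")
t=imaging.capture("top")
print(at_z(t,216,325.5,.09),at_z(t,215,326,.122))
for d in imaging.landmark_of(t,"cover")[:2]:print(d,at_z(t,*d["location"],.07))
im=t["image"];g=cv2.cvtColor(im,cv2.COLOR_RGB2HSV);m=((g[...,2]>150)&(g[...,1]<50)).astype(np.uint8)
print(cv2.minEnclosingCircle(cv2.findNonZero(m[190:240,300:350])))
E
```

```text
[[ 432.4 -142.3]
 [ 582.9  -97.5]
 [ 615.6 -213.2]
 [ 462.1 -255.4]] [ 523.3 -177.1]
[np.float64(16.6), np.float64(15.4)]
[ 0.52419605 -0.1773207   0.09      ] cover top disc
[ 0.52385204 -0.17596881  0.122     ] knob top
[ 0.52152075 -0.1744033   0.09      ] [ 0.5234188  -0.17118238  0.122     ]
{'location': [198.5, 406.7], 'score': 0.59} [ 0.57404452 -0.39662398  0.07      ]
{'location': [213.3, 326.4], 'score': 0.48} [ 0.52939707 -0.17962231  0.07      ]
((17.5, 25.0), 1.1181340217590332)
```

Emit:
move_arm(
  motion=[
    {"dx":1,"dy":-3,"dz":-45,"claw":60},
    {"dx":1,"dy":-3,"dz":-90,"claw":60},
    {"dx":1,"dy":-3,"dz":-135,"claw":60},
    {"dx":1,"dy":-3,"dz":-160,"claw":60},
    {"dx":1,"dy":-3,"dz":-176,"claw":60},
    {"dx":1,"dy":-3,"dz":-176,"claw":60},
    {"dx":1,"dy":-3,"dz":-176,"claw":5},
    {"dx":1,"dy":-3,"dz":-176,"claw":5},
    {"dx":1,"dy":-3,"dz":-176,"claw":5},
    {"dx":1,"dy":-3,"dz":-176,"claw":5},
    {"dx":1,"dy":-3,"dz":-176,"claw":5},
    {"dx":1,"dy":-3,"dz":-176,"claw":5},
  ],
  squeeze=30,
)

```text
invalid input at $.motion[0]: expected keys dx, dy, dz, roll, claw
```

```bash
python3 -c "
from h import *
s=manip.sense();print(s['opening'],s['grip_force'],s['tool_pos'],s['force'])"
```

```text
0.7020243680056608 0.0 [ 0.52198181 -0.17196446  0.27143404] [ 0.84177196 -0.69364934  0.81458527]
```

Emit:
move_arm(
  motion=[
    {"dx":1,"dy":-3,"dz":-45,"roll":0,"claw":60},
    {"dx":1,"dy":-3,"dz":-90,"roll":0,"claw":60},
    {"dx":1,"dy":-3,"dz":-135,"roll":0,"claw":60},
    {"dx":1,"dy":-3,"dz":-160,"roll":0,"claw":60},
    {"dx":1,"dy":-3,"dz":-176,"roll":0,"claw":60},
    {"dx":1,"dy":-3,"dz":-176,"roll":0,"claw":60},
    {"dx":1,"dy":-3,"dz":-176,"roll":0,"claw":5},
    {"dx":1,"dy":-3,"dz":-176,"roll":0,"claw":5},
    {"dx":1,"dy":-3,"dz":-176,"roll":0,"claw":5},
    {"dx":1,"dy":-3,"dz":-176,"roll":0,"claw":5},
    {"dx":1,"dy":-3,"dz":-176,"roll":0,"claw":5},
    {"dx":1,"dy":-3,"dz":-176,"roll":0,"claw":5},
  ],
  squeeze=30,
)

```text
time_s: 5.1
tool_pos: [0.5238, -0.175, 0.0969]
tcp_rot: [0.661, 0.75, 0.0, 0.001]
force: [-1.5, 0.5, 6.1]
opening: 0.175
grip_force: 29.4
```

Emit:
move_arm(
  motion=[
    {"dx":0,"dy":0,"dz":30,"roll":0,"claw":5},
    {"dx":0,"dy":0,"dz":65,"roll":0,"claw":5},
    {"dx":-12,"dy":40,"dz":80,"roll":0,"claw":5},
    {"dx":-24,"dy":80,"dz":80,"roll":0,"claw":5},
    {"dx":-36,"dy":120,"dz":80,"roll":0,"claw":5},
    {"dx":-48,"dy":160,"dz":80,"roll":0,"claw":5},
    {"dx":-60,"dy":200,"dz":60,"roll":0,"claw":5},
    {"dx":-64,"dy":205,"dz":15,"roll":0,"claw":5},
    {"dx":-64,"dy":205,"dz":-30,"roll":0,"claw":5},
    {"dx":-64,"dy":205,"dz":-60,"roll":0,"claw":5},
    {"dx":-64,"dy":205,"dz":-64,"roll":0,"claw":5},
    {"dx":-64,"dy":205,"dz":-64,"roll":0,"claw":5},
  ],
)

```text
time_s: 6.3
tool_pos: [0.4591, 0.0302, 0.0315]
tcp_rot: [0.661, 0.75, -0.0, -0.0]
force: [0.4, -0.1, 0.6]
opening: 0.172
grip_force: 29.5
```

Emit:
move_arm(
  motion=[
    {"dx":0,"dy":0,"dz":-2,"roll":0,"claw":5},
    {"dx":0,"dy":0,"dz":-4,"roll":0,"claw":5},
    {"dx":0,"dy":0,"dz":-5,"roll":0,"claw":5},
    {"dx":0,"dy":0,"dz":-5,"roll":0,"claw":5},
  ],
)

```text
time_s: 6.7
tool_pos: [0.4596, 0.0302, 0.027]
tcp_rot: [0.661, 0.75, 0.0, 0.001]
force: [-0.8, -0.3, -0.0]
opening: 0.173
grip_force: 29.6
```

Emit:
move_arm(
  motion=[
    {"dx":0,"dy":0,"dz":-1,"roll":0,"claw":5},
    {"dx":0,"dy":0,"dz":-1,"roll":0,"claw":50},
    {"dx":0,"dy":0,"dz":-1,"roll":0,"claw":50},
    {"dx":0,"dy":0,"dz":-1,"roll":0,"claw":50},
    {"dx":0,"dy":0,"dz":-1,"roll":0,"claw":50},
    {"dx":0,"dy":0,"dz":-1,"roll":0,"claw":50},
    {"dx":0,"dy":0,"dz":40,"roll":0,"claw":50},
    {"dx":0,"dy":0,"dz":85,"roll":0,"claw":50},
    {"dx":0,"dy":0,"dz":130,"roll":0,"claw":50},
    {"dx":0,"dy":0,"dz":180,"roll":0,"claw":50},
    {"dx":0,"dy":0,"dz":220,"roll":0,"claw":50},
    {"dx":0,"dy":0,"dz":220,"roll":0,"claw":50},
  ],
)

```text
time_s: 7.9
tool_pos: [0.4612, 0.0303, 0.253]
tcp_rot: [0.661, 0.75, 0.004, 0.004]
force: [0.5, -0.7, -0.1]
opening: 0.591
grip_force: 0.0
```

Emit:
move_arm(
  motion=[
    {"dx":8,"dy":15,"dz":0,"roll":0.14,"claw":50},
    {"dx":15,"dy":30,"dz":-8,"roll":0.28,"claw":50},
    {"dx":23,"dy":45,"dz":-15,"roll":0.42,"claw":50},
    {"dx":30,"dy":60,"dz":-22,"roll":0.56,"claw":50},
    {"dx":38,"dy":75,"dz":-30,"roll":0.7,"claw":50},
    {"dx":46,"dy":90,"dz":-36,"roll":0.84,"claw":50},
    {"dx":54,"dy":105,"dz":-42,"roll":0.98,"claw":50},
    {"dx":62,"dy":120,"dz":-50,"roll":1.12,"claw":50},
    {"dx":70,"dy":135,"dz":-50,"roll":1.26,"claw":50},
    {"dx":74,"dy":146,"dz":-50,"roll":1.37,"claw":50},
    {"dx":74,"dy":146,"dz":-50,"roll":1.37,"claw":50},
    {"dx":74,"dy":146,"dz":-50,"roll":1.37,"claw":50},
  ],
)

```text
time_s: 9.1
tool_pos: [0.5328, 0.176, 0.1956]
tcp_rot: [0.039, 0.999, -0.0, -0.001]
force: [0.3, 0.1, -0.6]
opening: 0.59
grip_force: 0.0
```

```bash
python3 - <<'E'
from h import *
p,T,s=wrist()
print(s["time_s"],s["tool_pos"],s["tcp_rot"],s["joint_positions"][5])
for l in("block","key_tip","key_bow","key"):
    for f,k in((imaging.landmark_of,"location"),(imaging.spot_in,"rect")):
        print(l,[(round(d["score"],2),np.round(d[k],1).tolist()) for d in f(p,l)[:4]])
sc=imaging.capture("scene");t=imaging.capture("top")
a=p["image"];b=cv2.resize(t["image"][150:270,170:370],(512,307),interpolation=2);np.save("w2.npy",a)
for q,n in((t,"top"),(sc,"scene")):
  for l in("cover","lock_mouth"):print(n,l,[(round(d["score"],2),np.round(d["location"],1).tolist()) for d in imaging.landmark_of(q,l)[:4]])
v=np.vstack([a[:290],b]);save(v,"w2.png")
E
```

```text
9.1 [0.5328209  0.17602863 0.1955646 ] [ 3.87519140e-02  9.99248674e-01 -2.36877461e-04 -5.65941175e-04] -1.239939987547003
block [(0.63, [187.5, 251.8]), (0.5, [167.6, 248.4])]
block [(0.89, [223.8, 142.7, 280.7, 251.1]), (0.41, [91.2, 100.3, 143.1, 142.7])]
key_tip [(0.29, [350.7, 148.2])]
key_tip [(0.53, [247.4, 165.4, 255.4, 197.8])]
key_bow [(0.85, [180.4, 251.4])]
key_bow [(0.84, [248.4, 164.5, 255.6, 199.2])]
key [(0.57, [167.2, 250.6]), (0.21, [180.8, 249.7])]
key [(0.5, [245.0, 167.8, 258.0, 198.4])]
top cover [(0.81, [239.7, 255.3]), (0.8, [274.5, 310.2]), (0.6, [213.2, 370.0]), (0.4, [194.5, 110.4])]
top lock_mouth [(0.95, [270.0, 409.7]), (0.71, [213.9, 327.4])]
scene cover [(0.63, [139.5, 271.4]), (0.6, [187.7, 288.8]), (0.52, [147.4, 190.0])]
scene lock_mouth [(0.91, [146.8, 221.9]), (0.83, [90.8, 205.2]), (0.7, [295.3, 383.9])]
```

View pics/w2.png

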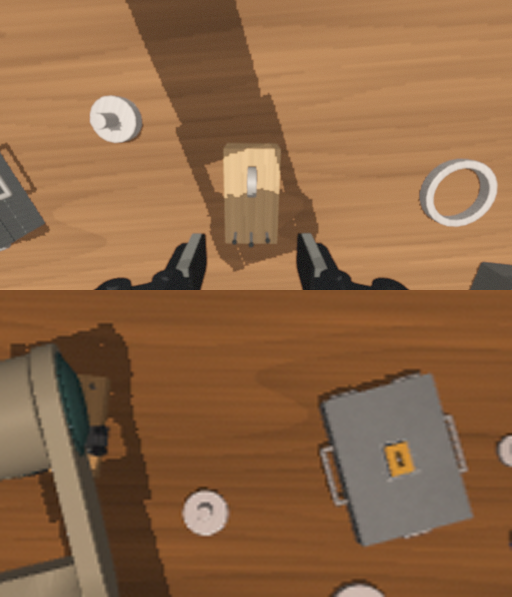

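Wrist view: the key bow is edge-on at about (182, 252) in the block. The top crop shows the cover standing clear on the bench and the brass lock plate exposed.

```bash
python3 - <<'E'
from h import *
p,T,s=wrist()
a=p["image"];g=cv2.cvtColor(a,cv2.COLOR_RGB2HSV)
m=((g[...,1]<60)).astype(np.uint8)*255; m2=np.zeros_like(m);m2[158:205,240:265]=m[158:205,240:265]
c=max(cv2.findContours(m2,0,1)[0],key=cv2.contourArea);print(cv2.boundingRect(c),cv2.minAreaRect(c))
(rc,cc)=cv2.minAreaRect(c)[0][::-1]
for r in(180.4,rc):print("bow",at_z(p,r,cc+.0,.0675,T))
# bow edge: fit line of columns per row -> world yaw (on upper rim)
for r in range(164,202,3):
    x=np.where(m2[r])[0];print(r,x.min() if len(x) else None,x.max() if len(x) else None,end=' | ')
w=((g[...,0]<24)&(g[...,1]<150)&(g[...,2]>90)).astype(np.uint8)*255
print()
for r in range(150,242,10):
    e=a[r].astype(int); d=np.abs(np.diff(e.sum(1)));print(r,215+np.argsort(-d[215:235])[:2],270+np.argsort(-d[270:290])[:2])
o=[at_z(p,150,224,.045,T),at_z(p,240,223,.045,T),at_z(p,150,281,.045,T),at_z(p,240,277,.045,T)];print(np.round(o,4).tolist())
save(np.hstack([cv2.resize(a[135:255,205:305],(500,600),interpolation=2)]),"w3.png")
E
```

```text
(247, 166, 10, 30) ((251.5, 180.5), (29.0, 9.0), 90.0)
bow [0.5292008  0.17766695 0.0675    ]
bow [0.52930434 0.17765928 0.0675    ]
164 None None | 167 248 254 | 170 247 255 | 173 247 255 | 176 247 255 | 179 247 256 | 182 247 255 | 185 247 255 | 188 247 255 | 191 247 255 | 194 247 255 | 197 None None | 200 None None | 
150 [222 223] [273 274]
160 [222 223] [276 277]
170 [223 222] [279 278]
180 [222 223] [281 278]
190 [223 215] [278 279]
200 [223 224] [278 277]
210 [223 224] [277 278]
220 [224 223] [277 276]
230 [224 223] [277 276]
240 [231 230] [276 270]
[[0.5, 0.1508, 0.045], [0.6042, 0.1389, 0.045], [0.5045, 0.2107, 0.045], [0.6089, 0.2016, 0.045]]
```

View pics/w3.png

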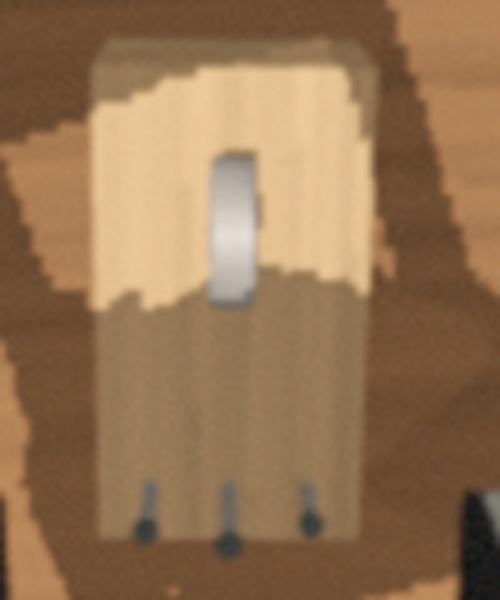

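The crop shows the bow edge-on between columns 247–255, in line with the tool's x axis; the block's top spans x≈0.498–0.608, which agrees with the bow at x≈0.529.

Emit:
move_arm(
  motion=[
    {"dx":-4,"dy":1.5,"dz":-45,"roll":-0.01,"claw":50},
    {"dx":-4,"dy":1.5,"dz":-90,"roll":-0.01,"claw":50},
    {"dx":-4,"dy":1.5,"dz":-125,"roll":-0.01,"claw":50},
    {"dx":-4,"dy":1.5,"dz":-143,"roll":-0.01,"claw":50},
    {"dx":-4,"dy":1.5,"dz":-143,"roll":-0.01,"claw":50},
  ],
  squeeze=60,
)

```text
time_s: 10.4
tool_pos: [0.5271, 0.1773, 0.05]
tcp_rot: [0.042, 0.999, -0.001, -0.003]
force: [-0.2, 0.2, -0.6]
opening: 0.586
grip_force: 0.0
```

```bash
python3 - <<'E'
from h import *
p,T,s=wrist();print(s["tool_pos"],s["force"])
save(cv2.resize(p["image"][140:384,130:380],(750,732))[:600],"w4.png")
E
```

```text
[0.5270942  0.17727117 0.04996321] [-0.22062339  0.2194237  -0.62348818]
```

View pics/w4.png

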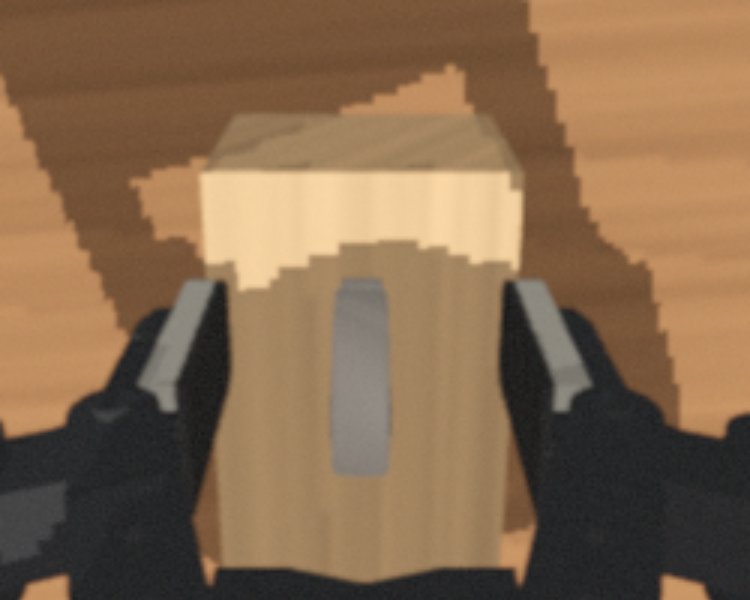

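The bow sits midway between the pads (full px rows 233–298, cols 240–260); checking its centring along x.

```bash
python3 - <<'E'
from h import *
p,T,s=wrist();print(s["tool_pos"])
for dx in(-.004,0,.004):
    b=np.array([.529+dx,.1777,.0675]);q=[proj(p,b+15.5e-3*np.array([np.cos(a),0,np.sin(a)]),T) for a in np.linspace(0,6.28,60)]
    q=np.array(q);print(dx,q[:,0].min(),q[:,0].max(),q[:,1].mean())
E
```

```text
[0.52848407 0.17762932 0.05245101]
-0.004 223.0765953365858 285.14592367644275 249.2288509882504
0 230.09717494761642 292.00654877465865 249.89825579599264
0.004 236.96539024571274 298.7537632234309 250.55678645188794
```

Emit:
move_arm(
  motion=[
    {"dx":2,"dy":0,"dz":0,"roll":0,"claw":50},
    {"dx":2,"dy":0,"dz":0,"roll":0,"claw":3},
    {"dx":2,"dy":0,"dz":0,"roll":0,"claw":3},
    {"dx":2,"dy":0,"dz":0,"roll":0,"claw":3},
    {"dx":2,"dy":0,"dz":0,"roll":0,"claw":3},
    {"dx":2,"dy":0,"dz":0,"roll":0,"claw":3},
    {"dx":2,"dy":0,"dz":0,"roll":0,"claw":3},
    {"dx":2,"dy":0,"dz":0,"roll":0,"claw":3},
  ],
  squeeze=60,
)

```text
time_s: 11.3
tool_pos: [0.5314, 0.1774, 0.054]
tcp_rot: [0.042, 0.999, -0.0, 0.0]
force: [-1.5, -4.5, 6.1]
opening: 0.09
grip_force: 61.0
```

```bash
python3 - <<'E'
from h import *
s=manip.sense();print(s["tool_pos"],s["force"],s["ft_torque"],s["opening"]*85.4,s["tcp_rot"])
p,T,s=wrist();b=p["image"];np.save("w5.npy",b)
for c in(245,250,255):print(b[215:310:4,c].sum(1))
E
```

```text
[0.53144878 0.17740253 0.05400012] [-1.51879895 -4.46179354  6.06494667] [-0.70967404  0.20989714  0.02862646] 7.726953833290163 [ 4.24822404e-02  9.99097097e-01 -2.51753415e-04  4.32229604e-04]
[606 384 343 354 373 379 394 399 404 410 409 410 402 409 406 388 387 374
 386 386 386 382 378 382]
[591 381 345 343 369 369 382 388 408 414 414 407 412 408 397 397 386 382
 373 383 380 380 387 381]
[612 394 356 346 367 381 376 388 398 408 410 417 420 417 408 397 384 379
 383 385 378 390 387 383]
```

Emit:
move_arm(
  motion=[
    {"dx":0,"dy":0,"dz":8,"roll":0,"claw":3},
    {"dx":0,"dy":0,"dz":18,"roll":0,"claw":3},
    {"dx":0,"dy":0,"dz":30,"roll":0,"claw":3},
    {"dx":0,"dy":0,"dz":45,"roll":0,"claw":3},
    {"dx":0,"dy":0,"dz":80,"roll":0,"claw":3},
    {"dx":0,"dy":0,"dz":120,"roll":0,"claw":3},
    {"dx":0,"dy":-30,"dz":120,"roll":0.1,"claw":3},
    {"dx":0,"dy":-75,"dz":120,"roll":0.24,"claw":3},
    {"dx":0,"dy":-120,"dz":120,"roll":0.37,"claw":3},
    {"dx":0,"dy":-165,"dz":120,"roll":0.37,"claw":3},
    {"dx":0,"dy":-200,"dz":120,"roll":0.37,"claw":3},
    {"dx":0,"dy":-200,"dz":120,"roll":0.37,"claw":3},
  ],
)

```text
time_s: 12.55
tool_pos: [0.5312, -0.0257, 0.1747]
tcp_rot: [-0.14, 0.99, -0.0, 0.001]
force: [0.6, 0.9, -0.3]
opening: 0.093
grip_force: 60.1
```

```bash
python3 - <<'E'
from h import *
p,T,s=wrist();print(s["tool_pos"],s["tcp_rot"],s["opening"],s["grip_force"],s["force"],s["ft_torque"])
def show(q,n,ls=("key_tip","key_bow","lock_mouth","strongbox")):
  for l in ls:print(n,l,[(round(d["score"],2),np.round(d["location"],1).tolist()) for d in imaging.landmark_of(q,l)[:3]])
show(p,"wrist")
sc=imaging.capture("scene");show(sc,"scene");t=imaging.capture("top");show(t,"top")
b=np.array([s["tool_pos"][0],s["tool_pos"][1],s["tool_pos"][2]+.0135])
for q,n in((sc,"scene"),(t,"top")):print(n,"expected bow",proj(q,b),"tip",proj(q,b-[0,0,.0545]))
print("wrist exp tip",proj(p,b-[0,0,.0545],T))
# lock plate centroid, orange brass
for q,n,roi in((t,"top",(190,240,300,350)),(sc,"scene",(130,170,200,245))):
    g=cv2.cvtColor(q["image"],cv2.COLOR_RGB2HSV);m=np.zeros(g.shape[:2],np.uint8);a,b_,c,d=roi
    m[a:b_,c:d]=((g[a:b_,c:d,1]>110)&(g[a:b_,c:d,2]>120)&(g[a:b_,c:d,0]<28))*255
    cs=cv2.findContours(m,0,1)[0]
    for k in cs:
        if cv2.contourArea(k)>8: r=cv2.minAreaRect(k);print(n,r,at_z(q,r[0][1],r[0][0],.084))
save(np.vstack([p["image"][:,:],cv2.resize(np.hstack([t["image"][185:245,290:360],sc["image"][115:175,190:260]]),(512,219),interpolation=2)]),"w6.png")
E
```

```text
[ 0.53117005 -0.02570766  0.17472215] [-1.39810970e-01  9.90177842e-01 -4.93996289e-04  6.99337507e-04] 0.09310996089226256 60.104273557662964 [ 0.62700791  0.89392833 -0.32673195] [ 0.05150601 -0.00721713  0.04262466]
wrist key_tip [(0.6, [212.7, 247.6])]
wrist key_bow [(0.67, [253.7, 250.8])]
wrist lock_mouth [(0.81, [139.3, 78.9])]
wrist strongbox [(0.58, [130.7, 123.1])]
scene key_tip [(0.7, [146.4, 223.0]), (0.5, [164.9, 262.5]), (0.18, [184.7, 288.4])]
scene key_bow [(0.37, [151.1, 265.7])]
scene lock_mouth [(0.56, [146.0, 222.8]), (0.56, [87.9, 203.7]), (0.48, [165.7, 264.4])]
scene strongbox [(0.84, [109.3, 205.2]), (0.75, [161.7, 224.2])]
top key_tip [(0.16, [193.9, 113.4])]
top key_bow []
top lock_mouth [(0.66, [270.5, 407.9]), (0.62, [214.6, 326.0])]
top strongbox [(0.89, [214.3, 320.1])]
scene expected bow (np.float64(151.66361557690234), np.float64(261.16348230074226)) tip (np.float64(164.51131417121422), np.float64(261.010769628651))
top expected bow (np.float64(210.11299557468067), np.float64(271.0172018047618)) tip (np.float64(210.8096454528212), np.float64(270.5424305613396))
wrist exp tip (np.float64(217.32699720194387), np.float64(250.16337009306767))
top ((303.5, 236.5), (5.0, 3.0), 90.0) [ 0.46536717 -0.11657616  0.084     ]
top ((325.4905700683594, 215.71697998046875), (12.087727546691895, 9.0657958984375), 74.05460357666016) [ 0.52242223 -0.17521846  0.084     ]
top ((345.0, 197.5), (15.0, 8.0), 90.0) [ 0.57269497 -0.22742825  0.084     ]
scene ((224.5384521484375, 147.6923065185547), (7.765803337097168, 10.53930377960205), 33.690067291259766) [ 0.52213802 -0.17401014  0.084     ]
scene ((235.35000610351562, 130.45001220703125), (10.435516357421875, 2.5298221111297607), 18.434946060180664) [ 0.4502862  -0.19576909  0.084     ]
scene ((208.0, 141.5), (23.0, 16.0), 90.0) [ 0.53639792 -0.2279564   0.084     ]
```

View pics/w6.png

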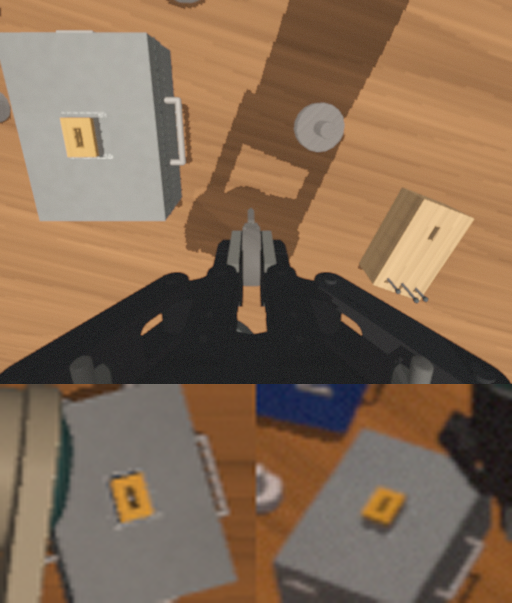

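Wrist view: key tip at about (211, 250), gripped straight; brass plate with slot at (139, 79). The top view puts the plate at about (0.5225, -0.175). Hovering above the lock next.

Emit:
move_arm(
  motion=[
    {"dx":-3,"dy":-45,"dz":0,"roll":0,"claw":3},
    {"dx":-6,"dy":-90,"dz":0,"roll":0,"claw":3},
    {"dx":-9,"dy":-130,"dz":0,"roll":0,"claw":3},
    {"dx":-9,"dy":-149,"dz":-10,"roll":0,"claw":3},
    {"dx":-9,"dy":-149,"dz":-25,"roll":0,"claw":3},
    {"dx":-9,"dy":-149,"dz":-34,"roll":0,"claw":3},
    {"dx":-9,"dy":-149,"dz":-34,"roll":0,"claw":3},
    {"dx":-9,"dy":-149,"dz":-34,"roll":0,"claw":3},
  ],
)

```text
time_s: 14.1
tool_pos: [0.5223, -0.1702, 0.1393]
tcp_rot: [-0.143, 0.99, 0.0, -0.0]
force: [-0.3, -0.5, -0.9]
opening: 0.093
grip_force: 60.2
```

```bash
python3 - <<'E'
from h import *
p,T,s=wrist();print(s["time_s"],s["tool_pos"],s["tcp_rot"],s["force"],s["joint_positions"][5])
tp=np.array(s["tool_pos"])
for l in("key_tip","lock_mouth"):print(l,[(round(d["score"],2),np.round(d["location"],1).tolist()) for d in imaging.landmark_of(p,l)[:3]])
print("exp tip",proj(p,tp-[0,0,.041],T),"exp mouth under tool",proj(p,[tp[0],tp[1],.084],T))
np.save("w7.npy",p["image"])
save(cv2.resize(p["image"][165:265,190:310],(720,600),interpolation=2),"w7.png")
E
```

```text
14.1 [ 0.52228001 -0.17015584  0.13933919] [-1.42876939e-01  9.89740439e-01  1.82638586e-04 -1.03866896e-04] [-0.26799712 -0.45362401 -0.89305952] -2.239829220258815
key_tip [(0.98, [211.6, 250.9])]
lock_mouth [(0.94, [207.8, 242.9])]
exp tip (np.float64(217.39741922670478), np.float64(250.0740474310953)) exp mouth under tool (np.float64(210.14334330135168), np.float64(250.14094765148343))
```

View pics/w7.png

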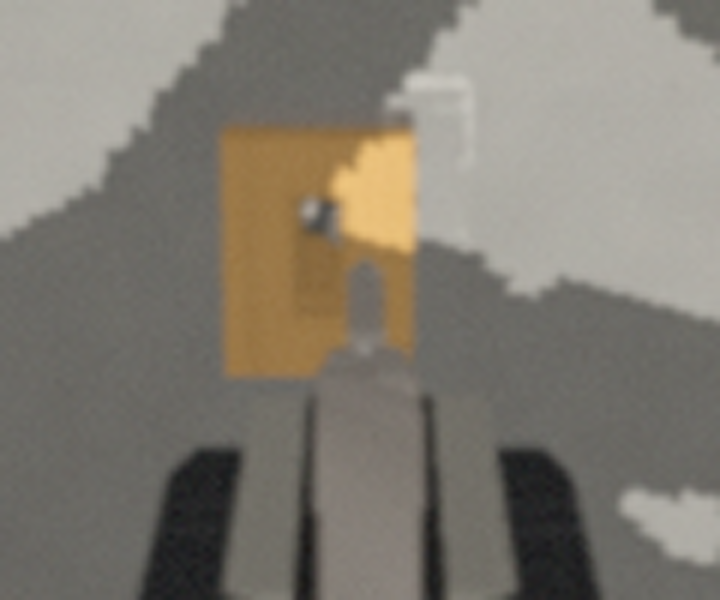

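Close view: plate centre / slot at full px (207, 243.2), key tip bottom at col 251, lower edge row ≈208.7. The key needs to move left by about 6 mm.

```bash
python3 - <<'E'
from h import *
p,T,s=wrist();tp=np.array(s["tool_pos"]);print(tp)
x=-R.from_quat(s["tcp_rot"]).as_matrix()[:,0]; x[2]=0; y=np.array([-x[1],x[0],0]);print("slotx",x)
# tool settles: use pose for the picture now
g=cv2.cvtColor(p["image"],cv2.COLOR_RGB2HSV);m=((g[...,0]<28)&(g[...,1]>110)).astype(np.uint8);m[:180]=0;m[235:]=0;m[:,:220]=0;m[:,265:]=0
ys,xs=np.where(m);print("plate px",ys.min(),ys.max(),xs.min(),xs.max())
for rr,cc in((ys.min(),xs.min()),(ys.max()+1,xs.min()),(ys.min(),xs.max()+1)):
    d=at_z(p,rr,cc,.084,T)-tp;print("corner rel",np.round([d@x*1e3,d@y*1e3],1))
for l,z in(("lock_mouth",.084),("key_tip",tp[2]-.041)):
    r=imaging.landmark_of(p,l)[0]["location"];d=at_z(p,*r,z,T)-tp;print(l,np.round(r,1),"rel slotx,sloty mm",np.round([d@x*1e3,d@y*1e3],1))
for o in(-9,-7,-5,0):print("edge at",o,proj(p,tp+x*o/1e3-[0,0,.041],T))
gray=p["image"].sum(2).astype(int);print(gray[200:225,251]);print(gray[212,240:262])
E
```

```text
[ 0.52259455 -0.17070008  0.14016033]
slotx [0.95930186 0.28238053 0.        ]
plate px 186 226 228 259
corner rel [-18.7 -16.4]
corner rel [ 14.4 -17.2]
corner rel [-18.7   7.2]
lock_mouth [209.6 244.2] rel slotx,sloty mm [-0.1 -4.6]
key_tip [212.3 247.2] rel slotx,sloty mm [-3.8 -2.1]
edge at -9 (np.float64(205.3767505347147), np.float64(250.1338409331035))
edge at -7 (np.float64(208.06142315019184), np.float64(250.13518812777423))
edge at -5 (np.float64(210.72981494066985), np.float64(250.13652640424243))
edge at 0 (np.float64(217.3305683835235), np.float64(250.13983366996428))
[549 550 545 506 399 340 341 335 339 313 317 322 313 311 320 321 322 318
 309 328 356 369 359 332 317]
[303 306 309 308 305 303 298 313 321 323 323 313 327 334 339 341 341 341
 344 339 319 316]
```

Emit:
move_arm(
  motion=[
    {"dx":-0.5,"dy":-5.4,"dz":0,"roll":0,"claw":3},
    {"dx":-0.5,"dy":-5.4,"dz":-6,"roll":0,"claw":3},
    {"dx":-0.5,"dy":-5.4,"dz":-10,"roll":0,"claw":3},
    {"dx":-0.5,"dy":-5.4,"dz":-10,"roll":0,"claw":3},
    {"dx":-0.5,"dy":-5.4,"dz":-10,"roll":0,"claw":3},
    {"dx":-0.5,"dy":-5.4,"dz":-10,"roll":0,"claw":3},
  ],
)

```text
time_s: 15.0
tool_pos: [0.5217, -0.1766, 0.1294]
tcp_rot: [-0.142, 0.99, 0.0, 0.0]
force: [-0.2, 0.8, -1.2]
opening: 0.093
grip_force: 60.2
```

```bash
python3 - <<'E'
from h import *
p,T,s=wrist();print(s["time_s"],s["tool_pos"],s["tcp_rot"],s["force"])
tp=np.array(s["tool_pos"])
print("exp tip edge",proj(p,tp-[.0067,.002,.041],T))
save(cv2.resize(p["image"][170:240,208:292],(720,600),interpolation=2),"w8.png")
E
```

```text
15.0 [ 0.5217074  -0.17658977  0.12944947] [-1.42137068e-01  9.89846980e-01  8.06526771e-06  1.03311054e-04] [-0.23420323  0.81333671 -1.22144317]
exp tip edge (np.float64(208.11851776661976), np.float64(250.0437482173989))
```

View pics/w8.png

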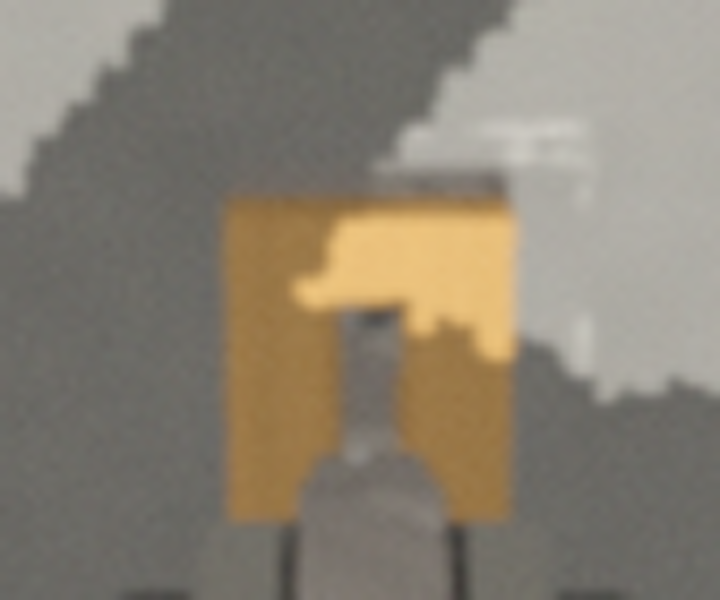

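Key and slot are aligned in y (col ≈371 in the crop); the tip's near edge (row ~325) needs about 0.7 mm of shift towards +x after parallax. Descending 14 mm.

Emit:
move_arm(
  motion=[
    {"dx":0.7,"dy":0.2,"dz":0,"roll":0,"claw":3},
    {"dx":0.7,"dy":0.2,"dz":-3,"roll":0,"claw":3},
    {"dx":0.7,"dy":0.2,"dz":-6,"roll":0,"claw":3},
    {"dx":0.7,"dy":0.2,"dz":-9,"roll":0,"claw":3},
    {"dx":0.7,"dy":0.2,"dz":-12,"roll":0,"claw":3},
    {"dx":0.7,"dy":0.2,"dz":-14,"roll":0,"claw":3},
    {"dx":0.7,"dy":0.2,"dz":-14,"roll":0,"claw":3},
  ],
)

```text
time_s: 15.75
tool_pos: [0.5226, -0.1763, 0.1151]
tcp_rot: [-0.142, 0.99, 0.0, 0.0]
force: [2.0, -0.4, -2.0]
opening: 0.094
grip_force: 59.9
```

Emit:
move_arm(
  motion=[
    {"dx":0,"dy":0,"dz":-4,"roll":0,"claw":3},
    {"dx":0,"dy":0,"dz":-8,"roll":0.02,"claw":3},
    {"dx":0,"dy":0,"dz":-12,"roll":-0.02,"claw":3},
    {"dx":0,"dy":0,"dz":-16,"roll":0.02,"claw":3},
    {"dx":0,"dy":0,"dz":-20,"roll":-0.02,"claw":3},
    {"dx":0,"dy":0,"dz":-22,"roll":0.0,"claw":3},
    {"dx":0,"dy":0,"dz":-22,"roll":0.0,"claw":3},
  ],
)

```text
time_s: 16.45
tool_pos: [0.5234, -0.1764, 0.0948]
tcp_rot: [-0.143, 0.99, -0.0, 0.002]
force: [3.1, 1.2, 3.3]
opening: 0.094
grip_force: 60.9
```

Emit:
move_arm(
  motion=[
    {"dx":0,"dy":0,"dz":-2,"roll":0.02,"claw":3},
    {"dx":0,"dy":0,"dz":-3,"roll":-0.02,"claw":3},
    {"dx":0,"dy":0,"dz":-4,"roll":0.02,"claw":3},
    {"dx":0,"dy":0,"dz":-4,"roll":-0.02,"claw":3},
    {"dx":0,"dy":0,"dz":-4,"roll":0,"claw":3},
    {"dx":0,"dy":0,"dz":-4,"roll":0,"claw":3},
  ],
)

```text
time_s: 17.05
tool_pos: [0.5235, -0.1765, 0.0927]
tcp_rot: [-0.143, 0.99, -0.001, 0.002]
force: [-4.0, 2.7, 18.9]
opening: 0.093
grip_force: 63.0
```

Emit:
move_arm(
  motion=[
    {"dx":0,"dy":0,"dz":1,"roll":-0.1,"claw":3},
    {"dx":0,"dy":0,"dz":1,"roll":-0.22,"claw":3},
    {"dx":0,"dy":0,"dz":1,"roll":-0.34,"claw":3},
    {"dx":0,"dy":0,"dz":1,"roll":-0.46,"claw":3},
    {"dx":0,"dy":0,"dz":1,"roll":-0.58,"claw":3},
    {"dx":0,"dy":0,"dz":1,"roll":-0.7,"claw":3},
    {"dx":0,"dy":0,"dz":1,"roll":-0.7,"claw":3},
  ],
)

```text
time_s: 17.75
tool_pos: [0.5235, -0.1771, 0.093]
tcp_rot: [0.207, 0.978, -0.001, 0.002]
force: [-1.3, -0.1, 12.9]
opening: 0.095
grip_force: 62.1
```

```bash
python3 -c "
from h import *
s=manip.sense();print(s['tool_pos'],s['ft_torque'],s['force'],s['joint_positions'][5],R.from_quat(s['tcp_rot']).as_matrix()[:,0])"
```

```text
[ 0.52353436 -0.1771303   0.09296276] [0.07118731 0.10172552 0.06197286] [-1.33661714 -0.14770401 12.93334221] -1.5464287973046917 [-0.91419185  0.40525667 -0.00450535]
```

Emit:
move_arm(
  motion=[
    {"dx":0,"dy":0,"dz":0,"roll":-0.12,"claw":3},
    {"dx":0,"dy":0,"dz":0,"roll":-0.24,"claw":3},
    {"dx":0,"dy":0,"dz":0,"roll":-0.36,"claw":3},
    {"dx":0,"dy":0,"dz":0,"roll":-0.48,"claw":3},
    {"dx":0,"dy":0,"dz":0,"roll":-0.6,"claw":3},
    {"dx":0,"dy":0,"dz":0,"roll":-0.72,"claw":3},
    {"dx":0,"dy":0,"dz":0,"roll":-0.84,"claw":3},
    {"dx":0,"dy":0,"dz":0,"roll":-0.94,"claw":3},
    {"dx":0,"dy":0,"dz":0,"roll":-1.02,"claw":3},
    {"dx":0,"dy":0,"dz":0,"roll":-1.06,"claw":3},
    {"dx":0,"dy":0,"dz":0,"roll":-1.06,"claw":3},
    {"dx":0,"dy":0,"dz":0,"roll":-1.06,"claw":3},
  ],
)

```text
time_s: 18.95
tool_pos: [0.5228, -0.178, 0.0929]
tcp_rot: [0.672, 0.74, -0.001, 0.002]
force: [-4.9, -2.4, 13.4]
opening: 0.093
grip_force: 62.3
```

```bash
python3 -c "
from h import *
s=manip.sense();print(s['tool_pos'],s['ft_torque'],s['force'],s['joint_positions'][5],2*np.arctan2(s['tcp_rot'][1],s['tcp_rot'][0]))"
```

```text
[ 0.52280757 -0.17798882  0.09294912] [-0.48754622  0.75575348  0.13344939] [-4.90519602 -2.36299791 13.36900714] -0.48980137162854664 1.6671519853476973
```

Emit:
move_arm(
  motion=[
    {"dx":0,"dy":0,"dz":0,"roll":-0.03,"claw":3},
    {"dx":0,"dy":0,"dz":0,"roll":-0.05,"claw":3},
    {"dx":0,"dy":0,"dz":0,"roll":-0.05,"claw":3},
    {"dx":0,"dy":0,"dz":0,"roll":-0.05,"claw":3},
  ],
)

```text
time_s: 19.35
tool_pos: [0.5228, -0.178, 0.093]
tcp_rot: [0.691, 0.723, -0.001, 0.002]
force: [-5.2, -3.5, 13.9]
opening: 0.091
grip_force: 62.3
```

```bash
python3 - <<'E'
from h import *
p,T,s=wrist();print(s['tool_pos'],s['ft_torque'],s['force'],2*np.arctan2(s['tcp_rot'][1],s['tcp_rot'][0]))
sc=imaging.capture("scene")
save(np.hstack([cv2.resize(p["image"][150:270,190:310],(400,400),interpolation=2),cv2.resize(sc["image"][110:210,210:310],(400,400),interpolation=2)]),"w9.png")
E
```

```text
[ 0.52276467 -0.17802085  0.09295649] [-0.54208161  0.80220711  0.17382149] [-5.18854895 -3.5407079  13.91966592] 1.6172180921155
```

View pics/w9.png

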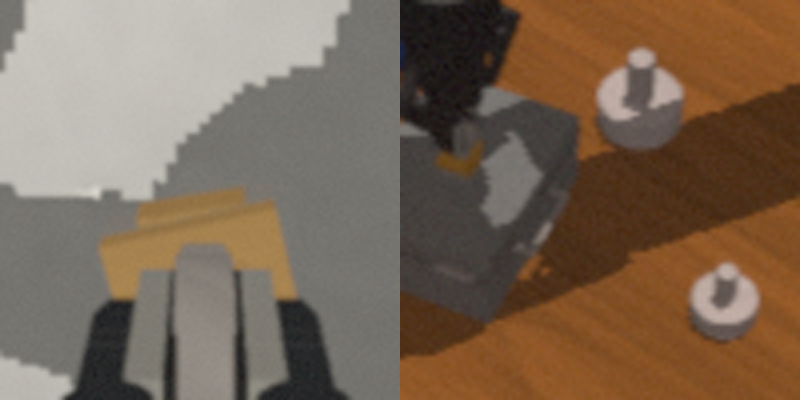

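The key's bow stays in the grip, turned about 1.81 rad with the torque climbing at the stop; the cover stands upright and clear, at about (300, 725) in the right crop. Handing in.

```bash
python3 -c "
from h import *
print(job.sign_off())"
```

```text
the job is handed in; nothing more can be done
None
```

I handed the job in at about 19.5 s; the hand-in gave no verdict. The cover stands upright on the bench clear of the box, and the key is home in the lock, turned about 1.8 rad clockwise to its stop and still gripped.

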